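# Clear a jammed blank from a feed chute

## Task

The square-ish wooden blank is jammed in the low end of the sloping feed chute, under the two metal hold-down rails. Nudge it back up the chute until it is clear of the rails, lift it out and lay it flat, same side up, in the grey reject tray. Leave the other, thinner offcut on the bench where it lies.

Things in the scene. Friction and masses are not known exactly. Their poses are not given: they have to be found in the camera images.
- blank: The jammed part: a plain pine block 50 x 60 x 22 mm (x, y, z), about 50 g. Origin at the centre of its underside, z out of its top. It lies on the sloping chute floor, its 60 mm side (own y) along the chute, its low end against the dark jaws. It stays where it is pushed on the slope (friction).
- chute: Sloping wooden feed chute fixed to the bench, 90 mm wide, 190 mm long, open at both ends. Origin on the bench under its middle; own +y points uphill, x across, z up. The floor rises 8 degrees: its surface is 34 mm + 0.14 y above the origin, y = -104 to +84 mm. Above y = -35 mm it has only low curbs, 7 mm high, 54 mm apart inside, 72 mm outside, and nothing overhead.
- mouth (a point): Middle of the chute floor's edge at the low, open end (chute y = -104 mm). From here 70 mm uphill two metal rails, tops 30 mm over the floor, overhang the blank; a slot 40 mm wide between them is open from above. At the mouth two dark jaws 12 mm long narrow the way to 40 mm, open ahead and above: shut fingers can enter ahead of the blank's low end and push it uphill through the slot.
- clear (a point): Point on the chute floor, mid-width, at chute y = 0. With its centre here or up to 60 mm farther uphill the blank is clear of the rails, can be lifted straight up, and its top 15 mm stand above the curbs, to be gripped across its 50 mm.
- tray: Grey open reject tray fixed to the bench, 140 x 160 mm outside (own x, y), walls 5 mm thick and 25 mm high, inner floor 5 mm above the bench. Origin on the bench under its centre.
- spare: Another pine offcut, 42 x 85 x 18 mm, lying on the bench to the left of the long wooden batten; not to be moved. Origin at the centre of its underside. The batten lies along x at about y = 0.2 m and is under 50 mm high.
Mind the look-alikes: they are no part of the job. What is shaped like the blank but purple is not meant.

How it is judged (in metres and radians):
On the way, in this order (a step that is already met when the one before it is completed fails the run):
1. the blank is pushed back up the chute, clear of the rails, still lying in the chute (y of blank in the frame of chute between -0.006 and 0.07 m and x of blank in the frame of chute between -0.012 and 0.012 m and z of blank in the frame of chute below 0.05 m), for 0.1 s.
2. the blank is lifted up out of the chute (z of blank in the frame of chute above 0.065 m), for 0.1 s.
At the end, for the whole second after the job is handed in: The blank lies at rest, flat (within 10 degrees, right side up) on the floor of the grey tray, wholly inside its walls (its centre within 45 mm of the tray's centre in the tray's x and 55 mm in its y) (x of blank in the frame of tray between -0.045 and 0.045 m and y of blank in the frame of tray between -0.055 and 0.055 m and z of blank in the frame of tray below 0.012 m and angle between blank's own z axis and vertical below 0.17 rad and linear speed of blank below 0.02 m/s); the robot touches nothing.
It fails at once if the spare offcut is moved more than 30 mm (distance of spare from where it was at the start of the episode above 0.03 m).
It also fails if it takes over 51 s, if anything falls off the work surface, if the arm or the gripper's body presses on something with over 40 N, if the wrist force passes 120 N, or if a joint passes its speed limit or range.

## Robot

A 6-joint arm with a two-finger parallel gripper is mounted at the origin on the work surface; the furniture and walls round the work are solid. World frame = base frame: x ahead of the robot, y to its left, z up, the work surface at z = 0. Lengths are in mm, angles in rad, forces in N, time in s.
With the tool pointing down it reaches from about 325 to 1000 mm from the base axis. Payload 5.1 kg.
Tool frame: the origin (TCP) lies on the centre line of the jaws, within the pads' length; the fingertips stand 8 mm ahead of it and the grasp point (between the pads) lies 11 mm behind it (r.finger_overhang is the distance from the TCP to the fingertips, in mm); z points along the fingers, y is the direction in which the jaws open and shut (so a half turn about z gives the same grasp; the last joint's range is limited). The gripper opens to 85 mm and grips with 20 to 120 N. Pads are 22 mm wide; open, the fingers measure 114 mm over their backs; the gripper's body (76 mm by 85 mm) begins 54 mm behind the grasp point. The pads swing forward as they close: fully open they stand 13 mm farther back than shut.
Start: joints at [1.024, 0.124, 1.65, -0, 1.367, -0.083], TCP at [290.795, 581.311, 239.322] pointing down, gripper open.
Joint ranges: [-2.61, 2.61], [-1.02, 2.33], [0.03, 2.71], [-1.35, 4.49], [0.32, 2.68], [-2.91, 2.91]. Speed limits (rad/s): [2.57, 2.57, 3.14, 3.14, 3.14, 3.14].

## Interface

Orientations are given as a rotation vector (axis times angle).
In Python, from cell import r gives the robot as it stands.
- The arm moves only by the tool servo_tool, never from a script. Its arguments are lists of equal length, an entry for each row: "translation": the shift along the world's x, y, z in mm, a list of three; "turn": the turn about the world's z in degrees. A call has 1 to 8 rows; each row shifts and turns the commanded pose from where the row before left it; what a row does not reach is not made up. A row lasts 1/12 s, in which the tool goes at most 41.7 mm and 7.16 degrees, less where a joint would pass 70% of its speed; a pose out of reach is approached as far as the arm can. A call is refused whole if a number of a shift passes 41.7 or a number of a turn 7.16, either way. A call with a gripper value outside its range is refused whole. "claw" is the finger opening in mm, from 0 to 85.4, set as the call begins (left out, the last holds). The fingers move at their own pace and stop on an object; "force" is the grip in N (left out, the last holds). Time passes only in rows, so rows that do not move let the fingers close. It gives the time, the measured TCP pose, the force and the opening at its end, in the units of the state.
- r.get_obs(): the state, without advancing time (a new reading comes with each control period).
- r.camera(name): name is "scene" or "side" or "wrist"; returns (picture, depth): 400x640x3 uint8, red, green, blue; 400x640 float32, mm along the optical axis (not along the pixel's ray), 0 where there is no reading.
- r.calibration(name): a dict with "fx", "fy", "cx", "cy" (pixels), "rvec" (rotation vector, rad) and "tvec" (3), from world to camera coordinates, as OpenCV has them. Camera axes: x right, y down, z forward; pixel columns grow to the right and rows downward; lengths in mm; the calibration is good to about 2 mm. A picture is of the moment at which its call begins: read the wrist's pose just before it. calibration takes no time and is no camera call; for the wrist camera it gives the pose at the moment of the call.
- r.sign_off(): hands the job in, once; it reports no verdict.
The state is a dict: "time_s": time; "joint_positions": joint angles; "joint_velocities": joint speeds; "joint_torque": joint torques, N m; "tool_pos": TCP position; "ee_rot": TCP orientation; "wrist_force": force on the tool from outside, world axes, zero at the start; "wrist_torque": the same for the moment, N m; "grip_width": finger opening in mm.
Only numpy, scipy, OpenCV 4.12 (cv2) and the standard library are available. Lean on these libraries where they do the work, as an engineer would, in place of code of your own. Each camera call takes 0.05 s, during which the arm holds its last target.

## Working session

There is one attempt and no reset: what is moved stays moved. The work goes in short steps, Python scripts to look and compute and a tool call to move; the robot and the scene stay as the last step left them, time stands still between calls to the robot, and variables do not carry over. Pictures are saved under pics/ and viewed, and the job is handed in when it is done.

Besides the shell and the picture viewer there is one more tool, called after ">>>" as name([rows], argument=value, ...), one row to a line, values as JSON. servo_tool: Moves the arm, as the interface text tells. Its arguments: {"type":"object","properties":{"translation":{"type":"array","items":{"type":"array","items":{"type":"number"}}},"turn":{"type":"array","items":{"type":"number"}},"claw":{"type":"number"},"force":{"type":"number"}},"required":["translation","turn"]}

```bash
ls; mkdir -p pics; python3 - <<'E'
from cell import r
import cv2,numpy as np
for n in ["scene","side","wrist"]:
    c=r.calibration(n); p,d=r.camera(n)
    cv2.imwrite(f"pics/{n}0.png",p[:,:,::-1]); np.savez(f"{n}0.npz",p=p,d=d,**c)
    R=cv2.Rodrigues(np.array(c['rvec']))[0]; print(n,c['fx'],c['cx'],c['cy'],-R.T@np.array(c['tvec']).ravel())
print(r.get_obs())
E
```

```text
pics
scene 366.4864984118684 325.86824302697437 198.6392275080107 [ 36.88438085 586.78251813 441.66607231]
side 447.5600687119146 315.7435155164406 200.97030098573958 [433.07792451 633.69681302 801.03623839]
wrist 287.28691790346664 318.7569761785295 203.2418230200262 [219.62044311 617.01656106 372.10948679]
{'time_s': 0.15, 'joint_positions': array([ 1.02442017e+00,  1.24387294e-01,  1.65136148e+00,  3.78374324e-05,
        1.36749904e+00, -8.26267704e-02]), 'joint_velocities': array([-5.05086842e-05, -1.15958994e-03, -3.82207416e-03, -1.84083926e-03,
       -2.79079227e-04,  4.06974343e-04]), 'joint_torque': array([-8.73236822e-04, -4.24228692e+01, -3.66012096e+01, -1.17543832e-04,
        4.63166900e-03,  2.11322885e-05]), 'tool_pos': array([290.54091441, 580.93749539, 238.31398939]), 'ee_rot': array([-7.21831429e-01, -3.05697884e+00,  2.45395970e-03]), 'wrist_force': array([-0.56322176, -1.29308033, -0.30417645]), 'wrist_torque': array([ 0.04883356,  0.02463088, -0.02511429]), 'grip_width': 85.19226787259966}
```

View pics/scene0.png

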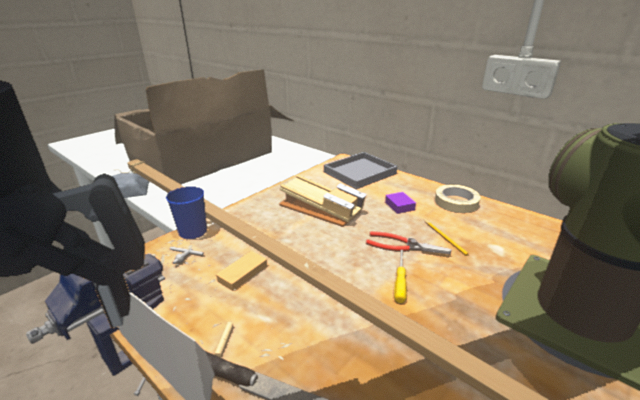

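View pics/side0.png

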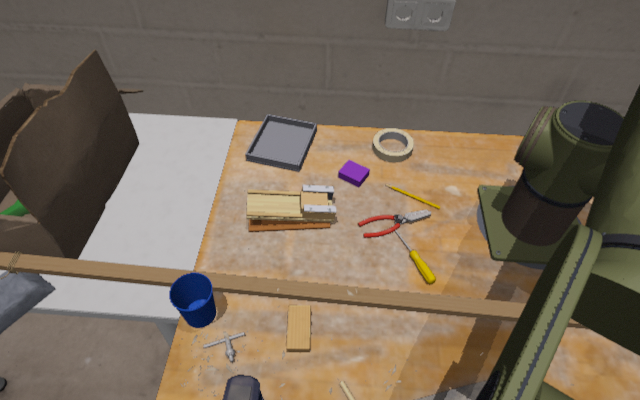

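View pics/wrist0.png

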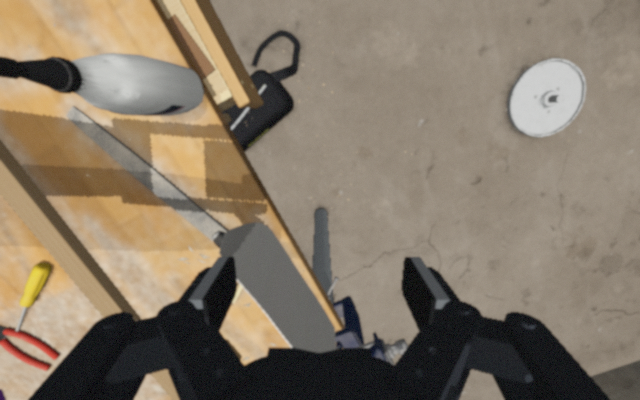

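The side view shows the chute at about (290,207), with rails and jaws at its right (low) end around (320,200). The tray is at (282,142) and the spare at (299,328). The purple look-alike at (354,173) is to be ignored. I'll measure these next.

```bash
cat > h.py <<'E'
import cv2,numpy as np
def ld(n):
    z=np.load(n+'.npz'); R=cv2.Rodrigues(z['rvec'])[0]; return z['p'],z['d'],z,R
def pts(z,R,d):
    v,u=np.mgrid[0:400,0:640]
    P=np.stack([(u-z['cx'])/z['fx']*d,(v-z['cy'])/z['fy']*d,d],-1)
    return (P-z['tvec'].ravel())@R
def ray(z,R,u,v,h):
    C=-R.T@z['tvec'].ravel(); D=R.T@np.array([(u-z['cx'])/z['fx'],(v-z['cy'])/z['fy'],1.]); return C+D*(h-C[2])/D[2]
E
python3 - <<'E'
from h import *
p,d,z,R=ld('side0'); W=pts(z,R,d)
# orthographic height map
x0,x1,y0,y1=480,900,-120,420
ok=(d>0); P=W[ok]; C=p[ok]
print(P[:,2].min(),[ (uv,W[uv[1],uv[0]].round()) for uv in [(282,142),(270,206),(318,188),(320,209),(318,200),(299,328),(354,173),(332,190),(230,230)]])
cv2.imwrite('pics/side_zoom.png',cv2.resize(p[110:245,230:400,::-1],None,fx=4.5,fy=4.4,interpolation=cv2.INTER_CUBIC))
E
```

```text
-915.5842672560551 [((282, 142), array([ 582., -215.,    5.])), ((270, 206), array([576.,  27.,  40.])), ((318, 188), array([475., -21.,  55.])), ((320, 209), array([466.,  38.,  55.])), ((318, 200), array([472.,   8.,  49.])), ((299, 328), array([486., 292.,  19.])), ((354, 173), array([ 394., -104.,   23.])), ((332, 190), array([443., -22.,  50.])), ((230, 230), array([662.,  69.,  -1.]))]
```

View pics/side_zoom.png

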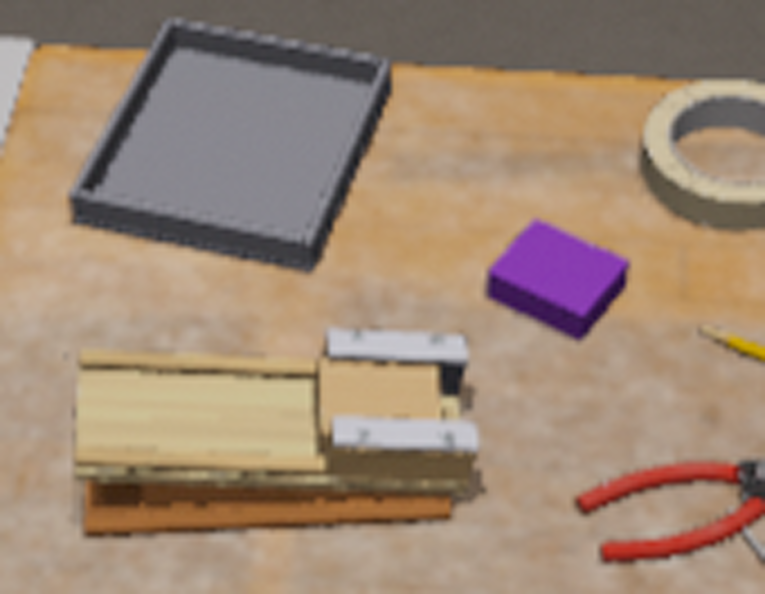

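```bash
python3 - <<'E'
from h import *
p,d,z,R=ld('side0'); W=pts(z,R,d)
hsv=cv2.cvtColor(p,cv2.COLOR_RGB2HSV)
m=((hsv[...,1]<40)&(hsv[...,2]>130)).astype(np.uint8); m[:175]=0;m[225:]=0;m[:,:290]=0;m[:,345:]=0
n,l,s,c=cv2.connectedComponentsWithStats(m)
for i in range(1,n):
    if s[i,4]<20: continue
    q=W[l==i]; q=q[q[:,2]>20]; a=np.polyfit(q[:,0],q[:,1],1); b=np.polyfit(q[:,0],q[:,2],1)
    uv=np.argwhere(l==i)
    hull=cv2.minAreaRect(uv[:,::-1].astype(np.float32))
    print(s[i],q.mean(0).round(1),q.min(0).round(),q.max(0).round(),'dydx',a[0],'dzdx',b[0])
    for (u,v) in cv2.boxPoints(hull): print('  ',ray(z,R,u,v,q[:,2].mean()).round(1))
# sections across chute: for x bins print z by y
ok=(d>0)&(W[...,0]>420)&(W[...,0]<650)&(W[...,1]>-60)&(W[...,1]<90)&(W[...,2]>10)
Q=W[ok]
for x in range(420,640,15):
    k=Q[abs(Q[:,0]-x)<4]; k=k[k[:,1].argsort()]
    print(x,' '.join(f"{a:.0f}:{b:.0f}" for a,b in k[::max(1,len(k)//22),1:]))
# tray
t=((hsv[...,1]<60)&(hsv[...,2]<150)&(W[...,1]<-100)&(W[...,0]>480)&(W[...,0]<720)&(W[...,2]>-3)&(W[...,2]<60)&(d>0))
T=W[t]; wall=T[T[:,2]>21]; fl=T[(T[:,2]<10)]
print('tray',cv2.minAreaRect(wall[:,:2].astype(np.float32)),cv2.minAreaRect(fl[:,:2].astype(np.float32)),fl[:,2].mean(),wall[:,2].max())
E
```

```text
[302 184  32   8 202] [475.1 -17.7  58.9] [433. -35.  44.] [511. 634. 801.] dydx -0.2293371617168434 dzdx -0.262772066159102
   [509.5  -7.5  58.9]
   [510.7 -26.6  58.9]
   [441.3 -27.9  58.9]
   [441.   -8.8  58.9]
[304 205  33   8 224] [466.1  41.   61.7] [433.  22.  46.] [501. 634. 801.] dydx -0.3138399135539246 dzdx -0.4543803981488883
   [500.4  35.6  61.7]
   [432.5  30.   61.7]
   [431.6  49.   61.7]
   [498.7  54.5  61.7]
420 
435 22:51 22:52 22:49 25:52 27:54 27:51 27:51 29:50 29:53 29:50 31:53 32:50 33:51 33:52 35:50 36:48 36:51 36:51 36:17 36:46 37:38 37:35 37:39 37:25 37:21 37:43 38:50 38:47 38:36 38:47 38:44 38:44 39:30 39:52 40:35 41:37
450 -34:49 -28:52 -22:52 -19:46 -18:29 -17:41 -17:41 -16:39 -14:24 -9:20 -5:21 12:45 25:53 32:51 36:53 38:21 38:36 39:54 40:34 40:45 40:45 41:50 43:41
465 -33:53 -28:55 -23:53 -20:54 -16:45 -14:46 -7:48 -3:46 2:48 6:46 9:47 14:46 25:53 30:55 34:54 38:55 40:19 41:27 42:35 42:32 42:25 42:29 43:22 44:12
480 -29:56 -25:56 -21:44 -18:45 -14:52 -13:47 -9:47 -3:48 1:46 7:49 9:46 15:46 19:47 30:57 35:57 38:10 42:58 43:24 43:27 43:32 44:43 44:54
[... 1079 characters left out ...]
49 -7:48 -4:42 -3:50 1:42 7:41 11:43 17:43 20:43 25:42 30:45 34:45 38:44 42:11 47:45 54:26 54:11 55:24 56:50 58:35 60:48 61:38 63:41
615 -10:51 -7:51 -3:52 -1:50 0:55 5:44 9:45 14:47 15:43 20:44 23:45 27:44 32:46 35:46 37:42 43:46 47:47 54:52 57:28 58:11 60:47 61:55 63:10 63:53 64:48
630 -7:53 -7:53 -6:54 -5:52 -4:53 -4:53 -3:51 -2:49 -1:53 -0:50 0:47 0:44 1:51 1:49 2:47 2:50 2:46 5:46 7:49 9:47 9:48 11:47 13:49 14:47 15:44 18:48 20:47 24:48 26:48 28:46
tray ((603.2461547851562, -272.6317138671875), (310.20025634765625, 239.0748291015625), 88.94650268554688) ((605.3458251953125, -274.170654296875), (308.7710876464844, 239.06434631347656), 88.06158447265625) 6.08079168969742 59.94258274562971
```

```bash
python3 - <<'E'
from h import *
p,d,z,R=ld('side0'); W=pts(z,R,d)
hsv=cv2.cvtColor(p,cv2.COLOR_RGB2HSV)
m=((hsv[...,1]<40)&(hsv[...,2]>130)).astype(np.uint8); m[:175]=0;m[225:]=0;m[:,:290]=0;m[:,345:]=0
n,l,s,c=cv2.connectedComponentsWithStats(m)
ctr=[]
for i in range(1,n):
    if s[i,4]<20: continue
    q=W[(l==i)&(d>0)]; q=q[(q[:,2]>45)&(q[:,2]<68)]
    r=cv2.minAreaRect(q[:,:2].astype(np.float32)); v=cv2.fitLine(q.astype(np.float32),cv2.DIST_HUBER,0,.01,.01).ravel()
    print('rail',q.mean(0).round(1),r,'yaw',np.degrees(np.arctan2(v[1],v[0])),'pitch',np.degrees(np.arcsin(v[2])))
    ctr.append(q.mean(0))
ctr=np.array(ctr);print('mid',ctr.mean(0),'sep',ctr[1]-ctr[0])
# upper floor + curbs
ok=(d>0)&(W[...,0]>505)&(W[...,0]<640)&(W[...,1]>-60)&(W[...,1]<90)&(W[...,2]>28)&(W[...,2]<70)
q=W[ok]; 
print('upper rect',cv2.minAreaRect(q[(q[:,0]>520)][:,:2].astype(np.float32)))
A=np.c_[q[:,:2],np.ones(len(q))]; k=(q[:,0]>525)
for _ in range(6):
    co=np.linalg.lstsq(A[k],q[k][:,2],rcond=None)[0]; res=q[:,2]-A@co; k=(abs(res)<3)&(q[:,0]>525)
print('floor plane',co,'yaw',np.degrees(np.arctan2(co[1],co[0])),np.hypot(co[0],co[1]))
cb=q[(res>4)&(res<10)&(q[:,0]>525)]; 
for sgn,g in (('lo',cb[cb[:,1]<20]),('hi',cb[cb[:,1]>25])):
    a=np.polyfit(g[:,0],g[:,1],1); print(sgn,a,np.polyval(a,570),len(g), np.degrees(np.arctan(a[0])))
# tray
M=np.zeros((400,640),bool); M[112:175,240:322]=1
t=M&(hsv[...,1]<70)&(hsv[...,2]<170)&(d>0)&(W[...,2]>-3)&(W[...,2]<30)&(W[...,1]>-340)
T=W[t]
print('tray',cv2.minAreaRect(T[:,:2].astype(np.float32)))
f=T[T[:,2]<9];print(cv2.minAreaRect(f[:,:2].astype(np.float32)),f.mean(0))
u=M&(hsv[...,1]<60)
for (a,b) in [(270,118),(316,125),(300,169),(247,157)]: print(ray(z,R,a,b,25).round())
E
```

```text
rail [475.3 -20.9  55.3] ((475.51483154296875, -21.537647247314453), (68.82299041748047, 20.62074089050293), 10.210472106933594) yaw 8.073531 pitch 8.235698
rail [466.4  35.6  54.9] ((466.9622802734375, 34.534584045410156), (67.73741149902344, 18.39762306213379), 8.439663887023926) yaw 11.576354 pitch 7.6543427
mid [470.87430248   7.30097206  55.10366794] sep [-8.88378193 56.49913618 -0.35646966]
upper rect ((572.4580078125, 21.15082550048828), (110.94832611083984, 77.18746185302734), 7.313796520233154)
floor plane [ 1.41320210e-01  1.37358554e-02 -4.16533397e+01] yaw 5.551521331546411 0.14198618093833965
lo [  0.13559992 -88.01912376] -10.727167350187983 170 7.722202930663939
hi [  0.13423278 -23.79050697] 52.7221770184495 180 7.64527166145667
tray ((581.3450927734375, -209.6407470703125), (165.91929626464844, 141.21498107910156), 78.33763885498047)
((580.1935424804688, -208.73797607421875), (163.3734130859375, 139.10366821289062), 78.09963989257812) [ 582.50078516 -212.4024279     6.29919591]
[ 622. -284.   25.]
[ 498. -266.   25.]
[ 524. -104.   25.]
[ 657. -134.   25.]
```

Chute origin is about (539,17), uphill yaw about 8°, and the floor plane agrees with the given sizes (34.8 mm at the origin, slope 0.142). The tray centre is about (581,-209). I'll travel to the mouth with the fingers shut.

>>> servo_tool([
  [8,-36,0],
  [8,-36,0],
  [8,-36,0],
  [8,-36,0],
  [8,-36,0],
  [8,-36,0],
  [8,-36,0],
  [8,-36,0],
], turn=[2.1,2.1,2.1,2.1,2.1,2.1,2.1,2.1], claw=0)

```text
time_s: 0.82
tool_pos: [354.6, 291.6, 239.0]
ee_rot: [-0.264, -3.13, 0.0]
wrist_force: [1.3, 0.1, -0.0]
grip_width: 0.1
```

>>> servo_tool([
  [8,-36,0],
  [8,-36,0],
  [8,-36,0],
  [8,-36,0],
  [8,-36,-10],
  [8,-36,-10],
  [8,-36,-10],
  [8,-36,-10],
], turn=[2.2,2.2,2.2,2.2,2.2,2.2,2.2,2.2])

```text
time_s: 1.48
tool_pos: [418.6, 3.5, 199.0]
ee_rot: [-0.217, 3.133, -0.0]
wrist_force: [1.1, 0.4, 0.9]
grip_width: -0.2
```

```bash
cat > snap.py <<'E'
import sys
from cell import r
import cv2,numpy as np
tag=sys.argv[1]; names=sys.argv[2:]
for n in names:
    c=r.calibration(n); p,d=r.camera(n)
    cv2.imwrite(f"pics/{n}{tag}.png",p[:,:,::-1]); np.savez(f"{n}{tag}.npz",p=p,d=d,**c)
o=r.get_obs()
for k in ('time_s','tool_pos','ee_rot','wrist_force','grip_width','joint_positions'): print(k,np.round(o[k],3))
E
python3 snap.py 1 wrist side
```

```text
time_s 1.583
tool_pos [418.099   1.284 197.285]
ee_rot [ 2.040e-01 -3.132e+00  1.000e-03]
wrist_force [-0.305  1.156  0.465]
grip_width -0.167
joint_positions [-1.250e-01 -3.930e-01  2.186e+00 -1.000e-03  1.352e+00 -1.825e+00]
```

View pics/wrist1.png

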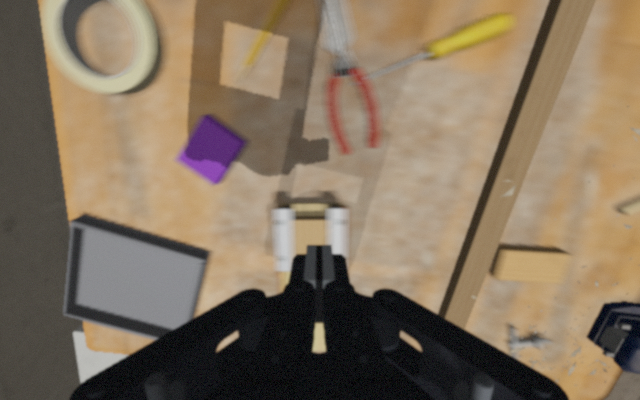

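View pics/side1.png

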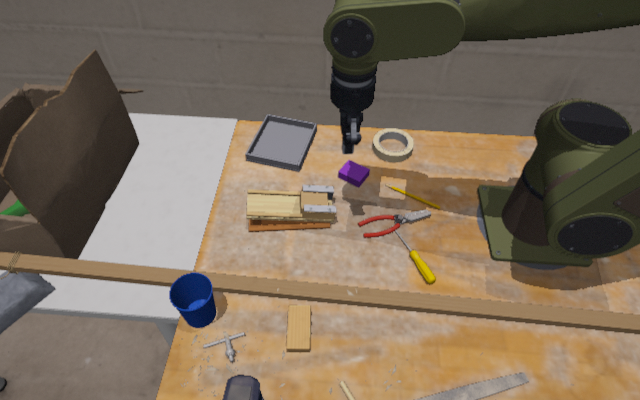

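The wrist view shows the rails at about (283,240) and (338,235), symmetric about the fingers at (318,265). The blank lies between them and the mouth edge is at (310,205). I'll check the axis and mouth in world coordinates from this view.

```bash
python3 - <<'E'
from h import *
p,d,z,R=ld('wrist1'); W=pts(z,R,d)
hsv=cv2.cvtColor(p,cv2.COLOR_RGB2HSV)
m=((hsv[...,1]<40)&(hsv[...,2]>150)&(d>0)&(W[...,2]>40)&(W[...,2]<70)).astype(np.uint8); m[:190]=0;m[290:]=0;m[:,:260]=0;m[:,365:]=0
n,l,s,c=cv2.connectedComponentsWithStats(m)
for i in range(1,n):
    if s[i,4]<50: continue
    q=W[l==i]; v=cv2.fitLine(q.astype(np.float32),cv2.DIST_HUBER,0,.01,.01).ravel()
    print(s[i],q.mean(0).round(1),np.percentile(q,[1,99],axis=0).round(1).tolist(),'yaw',np.degrees(np.arctan(v[1]/v[0])))
    a=np.polyfit(q[:,0],q[:,1],1); print('   center y at x=450:',np.polyval(a,450))
e=np.array([np.cos(np.radians(8)),np.sin(np.radians(8))]); n_=np.array([-e[1],e[0]])
C=(W[...,:2]-[539.2,16.9]); a=C@e; b=C@n_
for v in range(194,246,3):
    row=[(round(a[v,u]),round(b[v,u]),round(W[v,u,2])) for u in (300,310,322)]; print(v,row,p[v,310])
E
python3 -c "
import cv2;i=cv2.imread('pics/wrist1.png')[180:300,240:400];cv2.imwrite('pics/w1z.png',cv2.resize(i,None,fx=5,fy=5,interpolation=2))"
```

```text
[279 209  16  63 811] [474.  -23.3  53.3] [[442.5, -33.4, 48.0], [509.3, -14.6, 58.8]] yaw 5.8665257
   center y at x=450: -26.103397606946317
[327 209  22  49 860] [459.7  31.2  50.9] [[434.8, 19.0, 42.6], [483.4, 43.6, 56.2]] yaw 7.5244107
   center y at x=450: 30.16676997811893
194 [(-104, -19, -1), (-104, -6, -1), (-104, 8, 0)] [160 141 119]
197 [(-100, -19, -1), (-100, -6, 0), (-100, 8, -1)] [124 110  95]
200 [(-96, -19, -1), (-96, -7, -1), (-96, 8, -1)] [92 82 68]
203 [(-97, -18, 14), (-97, -6, 14), (-98, 8, 16)] [131 118  90]
206 [(-95, -17, 19), (-95, -6, 18), (-95, 8, 20)] [188 172 134]
209 [(-92, -18, 19), (-92, -6, 20), (-92, 8, 21)] [180 165 126]
212 [(-89, -18, 21), (-88, -6, 19), (-88, 8, 20)] [125 111  84]
215 [(-84, -18, 19), (-85, -6, 20), (-85, 8, 21)] [101  88  64]
218 [(-86, -17, 33), (-86, -6, 33), (-86, 8, 34)] [79 65 44]
221 [(-86, -16, 43), (-86, -5, 43), (-86, 8, 42)] [181 156 117]
224 [(-83, -16, 43), (-83, -5, 44), (-83, 8, 44)] [188 163 122]
227 [(-79, -16, 43), (-79, -5, 44), (-80, 8, 44)] [188 164 123]
230 [(-76, -16, 44), (-76, -5, 45), (-76, 8, 43)] [189 164 122]
233 [(-73, -16, 44), (-73, -5, 45), (-72, 8, 44)] [189 164 124]
236 [(-69, -16, 45), (-69, -5, 45), (-69, 8, 44)] [188 164 123]
239 [(-66, -16, 46), (-66, -6, 45), (-66, 8, 45)] [186 161 120]
242 [(-63, -17, 46), (-62, -6, 45), (-62, 8, 46)] [187 162 122]
245 [(-59, -17, 46), (-132, 0, 194), (-132, 6, 195)] [117 102  82]
```

View pics/w1z.png

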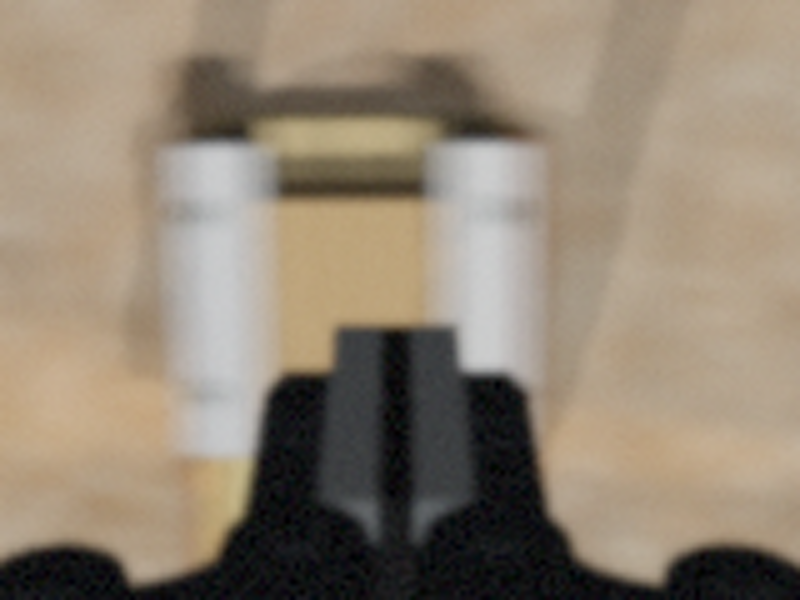

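```bash
python3 - <<'E'
from h import *
p,d,z,R=ld('wrist1'); W=pts(z,R,d)
yaw=np.radians(8-2); t=np.array([418.1,1.3]); e=np.array([np.cos(np.radians(7.4)),np.sin(np.radians(7.4))]);n_=np.array([-e[1],e[0]])
for v in range(244,300,4):
    s=[u for u in range(270,370) if 150<W[v,u,2]<330]
    if s: print(v,[( round((W[v,u,:2]-t)@e),round((W[v,u,:2]-t)@n_),round(W[v,u,2]-197.3)) for u in s[::max(1,len(s)//7)]+[s[-1]]])
E
```

```text
248 [(-10, -4, 0), (-11, -2, 2), (-10, -1, 1), (-10, 1, 0), (-10, 2, 0), (-10, 4, 0), (-10, 5, 0), (-10, 7, 1), (-11, 9, 1), (-11, 9, 1)]
252 [(-10, -4, 4), (-10, -2, 5), (-10, -1, 5), (-10, 1, 5), (-10, 2, 5), (-11, 4, 6), (-10, 5, 5), (-10, 7, 5), (-11, 8, 6), (-10, 9, 5)]
256 [(-6, -10, 2), (-7, -6, 3), (-10, -3, 9), (-11, 0, 10), (-11, 3, 10), (-10, 6, 10), (-10, 9, 10), (-7, 12, 2), (-6, 15, 2)]
260 [(-6, -11, 6), (-6, -7, 6), (-10, -3, 14), (-10, 0, 14), (-10, 3, 14), (-11, 7, 14), (-7, 10, 7), (-6, 14, 6), (-6, 16, 6)]
264 [(-6, -11, 10), (-6, -7, 10), (-11, -3, 18), (-11, 0, 18), (-10, 3, 17), (-11, 7, 18), (-6, 10, 10), (-6, 14, 10), (-6, 16, 10)]
268 [(-7, -11, 14), (-6, -7, 14), (-10, -3, 20), (-11, 1, 21), (-11, 5, 21), (-10, 8, 20), (-7, 12, 14), (-6, 16, 14)]
272 [(-6, -11, 17), (-6, -7, 17), (-10, -3, 24), (-10, 1, 24), (-10, 4, 24), (-11, 8, 25), (-6, 12, 17), (-6, 16, 18), (-7, 16, 18)]
276 [(-7, -11, 22), (-6, -7, 20), (-10, -3, 27), (-10, 0, 27), (-10, 4, 26), (-10, 7, 27), (-7, 11, 22), (-6, 15, 21), (-6, 16, 20)]
280 [(-6, -11, 24), (-12, -7, 33), (-10, -3, 30), (-10, 0, 30), (-10, 3, 30), (-10, 7, 30), (-11, 10, 32), (-6, 14, 24), (-6, 16, 24)]
284 [(-12, -10, 36), (-13, -7, 37), (-13, -3, 37), (-8, 0, 30), (-9, 4, 32), (-11, 8, 35), (-13, 11, 37), (-12, 15, 35), (-11, 16, 34)]
288 [(-11, -11, 38), (-13, -7, 40), (-12, -3, 39), (-6, 1, 30), (-12, 5, 38), (-13, 9, 39), (-13, 13, 39), (-11, 16, 38)]
292 [(-7, -13, 34), (-11, -8, 40), (-11, -4, 40), (-11, 0, 40), (-4, 4, 30), (-11, 7, 40), (-11, 11, 40), (-12, 15, 40), (-7, 18, 33)]
296 [(-6, -17, 36), (-11, -10, 43), (-11, -5, 43), (-12, 0, 43), (-12, 6, 43), (-11, 11, 42), (-12, 17, 43), (-7, 23, 36)]
```

>>> servo_tool([
  [-2,-1,-25],
  [-2,-1,-25],
  [-2,-1,-20],
  [0,0,-15],
  [0,0,0],
  [0,0,0],
], turn=[0,0,0,0,0,0])

```text
time_s: 2.08
tool_pos: [412.1, 2.9, 113.8]
ee_rot: [0.215, -3.132, -0.001]
wrist_force: [0.1, 0.2, 0.6]
grip_width: 0.2
```

```bash
python3 snap.py 2 wrist side scene; python3 - <<'E'
from h import *
import numpy as np
from cell import r
p,d,z,R=ld('wrist2'); W=pts(z,R,d)
t=r.get_obs()['tool_pos']
hsv=cv2.cvtColor(p,cv2.COLOR_RGB2HSV)
m=((hsv[...,1]<40)&(hsv[...,2]>140)&(d>0)&(W[...,2]>38)&(W[...,2]<70)&(abs(W[...,1])<70)&(W[...,0]<530)&(W[...,0]>420)).astype(np.uint8)
n,l,s,c=cv2.connectedComponentsWithStats(m)
for i in range(1,n):
    if s[i,4]<80: continue
    q=W[l==i]; a=np.polyfit(q[:,0],q[:,1],1)
    print(s[i],q.mean(0).round(1),q.min(0).round(),q.max(0).round(),'slope',a[0],'y450',np.polyval(a,450))
e=np.array([np.cos(np.radians(8)),np.sin(np.radians(8))]);n_=np.array([-e[1],e[0]])
f=(d>0)&(abs(W[...,2]-t[2]-10)<4)&(np.hypot(W[...,0]-t[0],W[...,1]-t[1])<40)
b=(W[f][:,:2]-t[:2])@n_; print('fingers b',b.min(),b.max())
E
```

```text
time_s 2.233
tool_pos [413.927   2.511 115.997]
ee_rot [-2.150e-01  3.131e+00 -1.000e-03]
wrist_force [-0.117  1.003  0.08 ]
grip_width -0.198
joint_positions [-0.124 -0.321  2.276  0.     1.184 -1.832]
[265 253  23  43 870] [457.7 -24.3  50.9] [441. -34.  43.] [478. -14.  55.] slope 0.047668750858972514 y450 -24.672050137973663
[342 253  18  40 438] [446.   35.3  50.6] [433.  25.  47.] [466.  42.  54.] slope 0.271759028170632 y450 36.42958115154501
fingers b -12.398184826355124 14.918875690267447
```

View pics/wrist2.png

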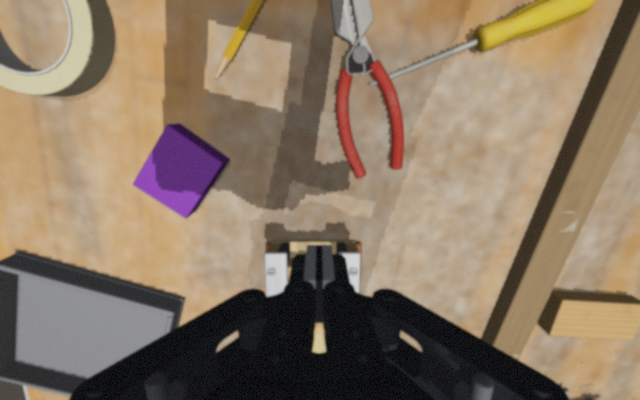

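View pics/side2.png

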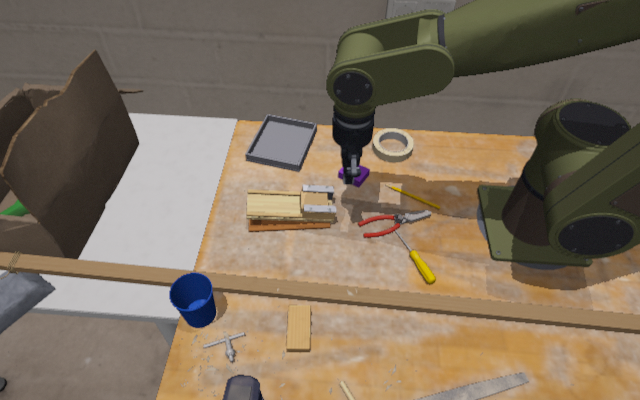

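The wrist view shows the rail ends spanning columns 265–361 with the fingers at 319. The slot is therefore about 5 mm to the -y side, which agrees with the side view. I'll shift by -4 mm in y and descend in front of the mouth.

>>> servo_tool([
  [0,-2,-20],
  [0,-2,-20],
  [0,0,-20],
  [0,0,-12],
  [0,0,-5],
  [0,0,0],
], turn=[0,0,0,0,0,0])

```text
time_s: 2.73
tool_pos: [412.7, -1.6, 37.1]
ee_rot: [0.215, -3.133, -0.0]
wrist_force: [0.6, -0.3, 0.4]
grip_width: -0.1
```

```bash
python3 snap.py 3 scene side wrist; python3 -c "
import cv2;i=cv2.imread('pics/scene3.png')[150:250,250:410];cv2.imwrite('pics/s3z.png',cv2.resize(i,None,fx=5,fy=5,interpolation=2))
i=cv2.imread('pics/side3.png')[140:250,230:400];cv2.imwrite('pics/d3z.png',cv2.resize(i,None,fx=4.5,fy=4.5,interpolation=2))"
```

```text
time_s 2.883
tool_pos [414.117  -1.781  38.844]
ee_rot [-2.140e-01  3.131e+00 -1.000e-03]
wrist_force [-0.345 -0.428  0.592]
grip_width 0.337
joint_positions [-0.134 -0.195  2.324  0.     1.01  -1.842]
```

View pics/s3z.png

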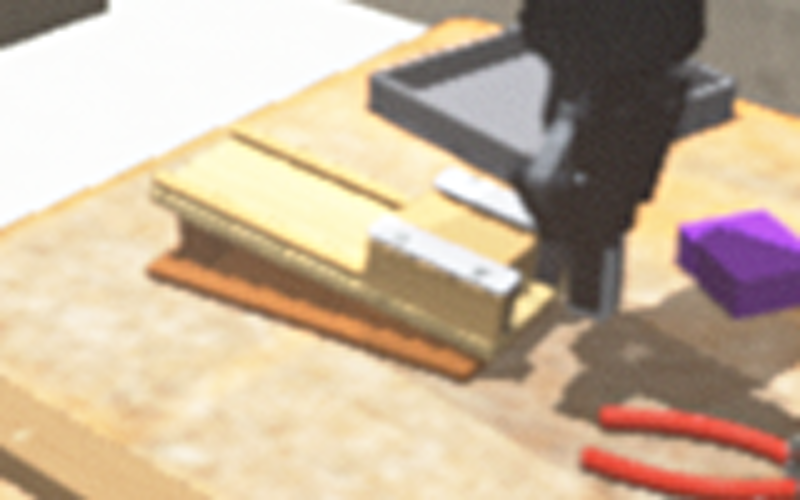

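View pics/d3z.png

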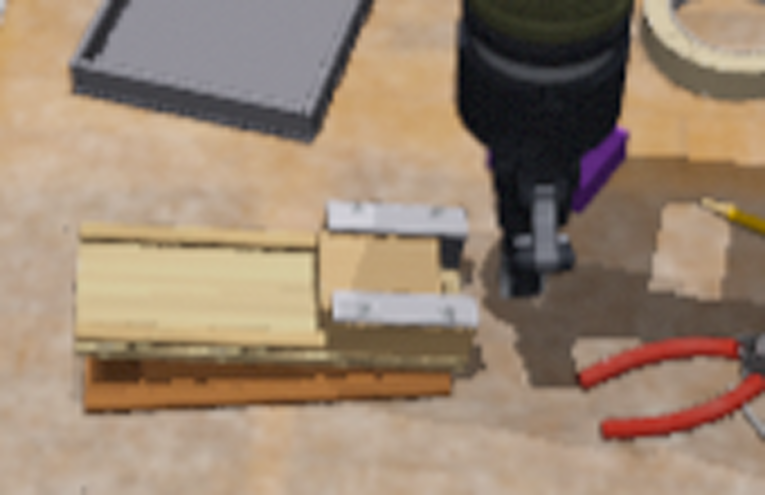

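View pics/wrist3.png

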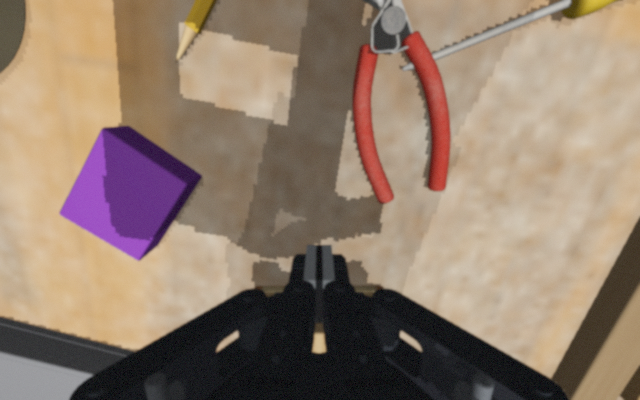

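The fingertips stand just ahead of the mouth, centred on the slot: the floor edge spans columns 265–380 in the wrist view and the fingers are at 319. I'll start the push.

>>> servo_tool([
  [5,0.7,0],
  [5,0.7,0],
  [5,0.7,0],
  [5,0.7,0],
  [5,0.7,0],
  [4,0.6,0.6],
  [4,0.6,0.6],
], turn=[0,0,0,0,0,0,0])

```text
time_s: 3.47
tool_pos: [446.0, 3.1, 38.4]
ee_rot: [0.215, -3.133, -0.0]
wrist_force: [-0.9, 0.7, 0.5]
grip_width: -0.1
```

>>> servo_tool([
  [4,0.6,0.6],
  [4,0.6,0.6],
  [4,0.6,0.6],
  [4,0.6,0.6],
], turn=[0,0,0,0])

```text
time_s: 3.8
tool_pos: [462.2, 5.5, 40.9]
ee_rot: [0.214, -3.134, -0.0]
wrist_force: [-0.0, 0.3, 0.7]
grip_width: -0.2
```

```bash
python3 snap.py 4 side scene; python3 -c "
import cv2;i=cv2.imread('pics/scene4.png')[150:250,250:410];cv2.imwrite('pics/s4z.png',cv2.resize(i,None,fx=5,fy=5,interpolation=2))
i=cv2.imread('pics/side4.png')[140:250,230:400];cv2.imwrite('pics/d4z.png',cv2.resize(i,None,fx=4.5,fy=4.5,interpolation=2))"
```

```text
time_s 3.9
tool_pos [462.676   5.42   41.261]
ee_rot [-0.214  3.133 -0.   ]
wrist_force [-0.262  0.231 -0.133]
grip_width 0.296
joint_positions [-0.104 -0.077  2.216  0.     1.002 -1.812]
```

View pics/d4z.png

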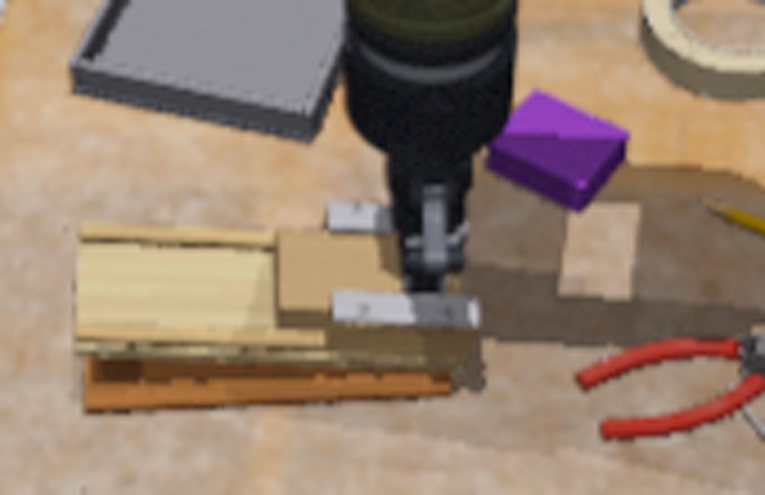

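View pics/s4z.png

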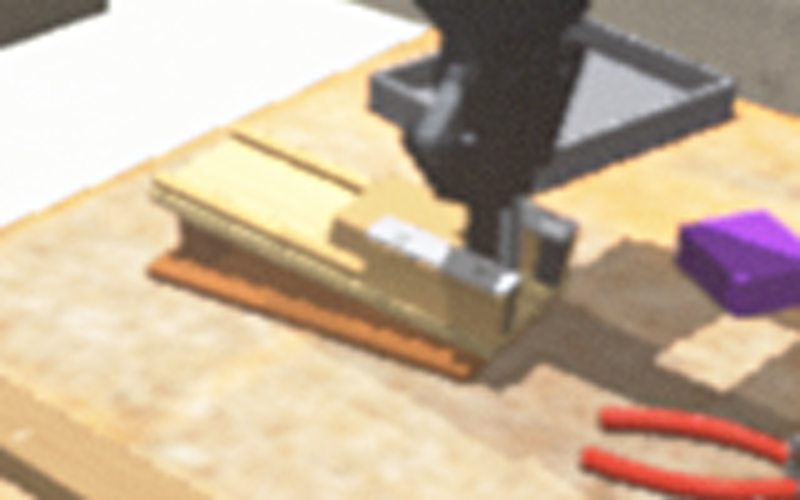

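The blank slides freely and straight, and has moved up about 20 mm. I'll push about 55 mm more.

>>> servo_tool([
  [4,0.6,0.6],
  [4,0.6,0.6],
  [4,0.6,0.6],
  [4,0.6,0.6],
  [4,0.6,0.6],
  [4,0.6,0.6],
  [4,0.6,0.6],
], turn=[0,0,0,0,0,0,0])

```text
time_s: 4.48
tool_pos: [490.3, 9.7, 45.2]
ee_rot: [-0.214, 3.134, 0.0]
wrist_force: [-0.4, 0.4, -0.6]
grip_width: -0.1
```

>>> servo_tool([
  [4,0.5,0.6],
  [4,0.5,0.6],
  [4,0.5,0.6],
  [4,0.5,0.6],
  [4,0.5,0.6],
  [3,0.4,0.4],
  [2,0.3,0.3],
  [0,0,0],
], turn=[0,0,0,0,0,0,0,0])

```text
time_s: 5.15
tool_pos: [515.4, 12.8, 49.0]
ee_rot: [-0.214, 3.134, -0.0]
wrist_force: [0.0, -0.2, -0.9]
grip_width: -0.1
```

```bash
python3 snap.py 5 side scene; python3 -c "
import cv2;i=cv2.imread('pics/scene5.png')[150:250,250:410];cv2.imwrite('pics/s5z.png',cv2.resize(i,None,fx=5,fy=5,interpolation=2))
i=cv2.imread('pics/side5.png')[140:250,230:400];cv2.imwrite('pics/d5z.png',cv2.resize(i,None,fx=4.5,fy=4.5,interpolation=2))"
```

```text
time_s 5.25
tool_pos [514.9    12.819  48.887]
ee_rot [-0.214  3.134 -0.   ]
wrist_force [-0.637 -0.186  0.29 ]
grip_width 0.172
joint_positions [-0.079  0.03   2.096  0.     1.016 -1.787]
```

View pics/d5z.png

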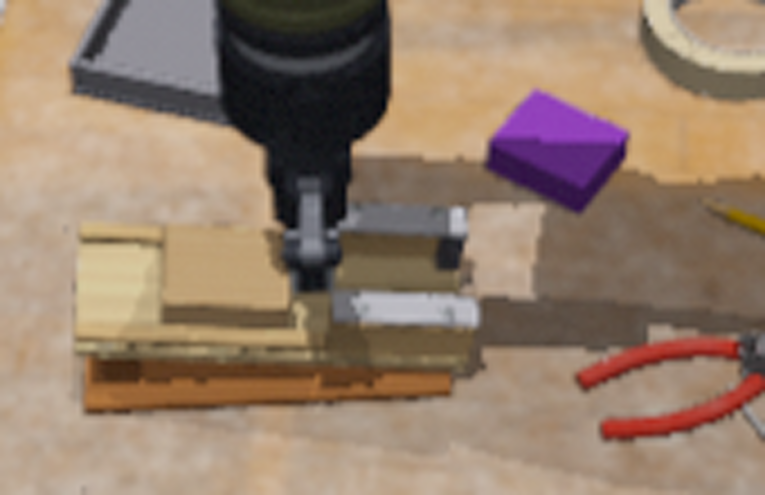

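View pics/s5z.png

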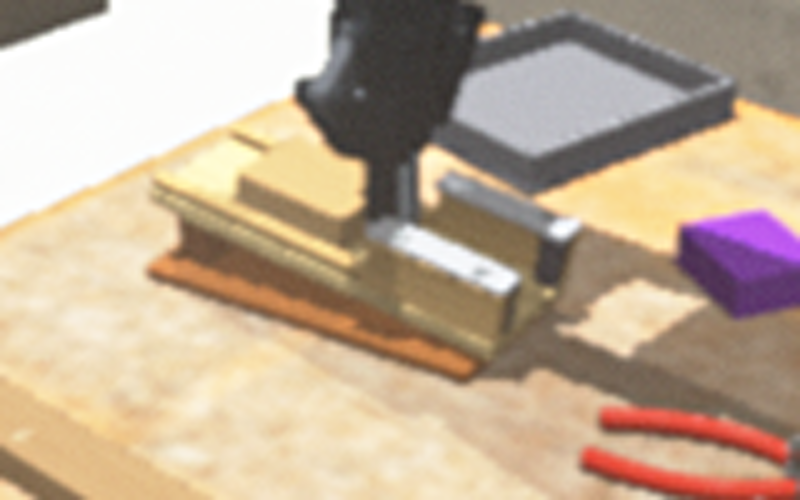

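The blank is clear of the rails. I'll back off, rise, open and measure the blank.

>>> servo_tool([
  [-6,-1,0],
  [0,0,20],
  [0,0,30],
  [0,0,25],
  [-20,0,0],
  [-20,0,0],
  [-20,0,0],
  [0,0,0],
], turn=[0,0,0,0,0,0,0,0])

```text
time_s: 5.92
tool_pos: [445.4, 12.0, 122.9]
ee_rot: [0.214, -3.132, -0.0]
wrist_force: [0.4, 0.4, -1.3]
grip_width: -0.1
```

```bash
python3 snap.py 6 side ; python3 - <<'E'
from h import *
p,d,z,R=ld('side6'); W=pts(z,R,d)
cv2.imwrite('pics/d6z.png',cv2.resize(p[140:250,230:400,::-1],None,fx=4.5,fy=4.5,interpolation=2))
Z=0.1413*W[...,0]+.0137*W[...,1]-41.65
m=(d>0)&(abs(W[...,2]-Z-22)<5)&(W[...,0]>515)&(W[...,0]<640)&(W[...,1]>-40)&(W[...,1]<80)
q=W[m]; mm=cv2.morphologyEx(m.astype(np.uint8),cv2.MORPH_OPEN,np.ones((3,3)))
q=W[mm>0]; print(len(q),q.mean(0),cv2.minAreaRect(q[:,:2].astype(np.float32)))
E
```

```text
time_s 5.967
tool_pos [447.043  11.883 123.312]
ee_rot [ 0.214 -3.134 -0.   ]
wrist_force [ 0.143  0.991 -0.028]
grip_width -0.083
joint_positions [-0.094 -0.239  2.199 -0.     1.182 -1.801]
523 [554.99784325  20.05599869  59.01950099] ((554.8895263671875, 18.682926177978516), (58.87421417236328, 52.94240188598633), 8.33726692199707)
```

View pics/d6z.png

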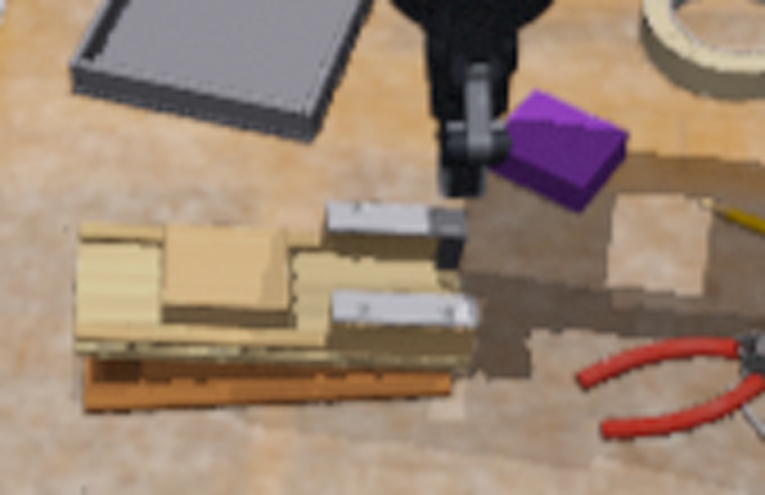

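The blank's top centre is at (555,19,59), it measures 59×53 mm as expected, and its yaw is 8.3°. Chute y is about +18, clear of the rails. I'll move above it with the gripper open.

>>> servo_tool([
  [26,1.8,0],
  [27,1.8,0],
  [27,1.8,0],
  [26,2,0],
  [0,0,0],
  [0,0,-20],
  [0,0,-20],
  [0,0,0],
], turn=[0,0,0,0,0,0,0,0], claw=75, force=40)

```text
time_s: 6.63
tool_pos: [551.8, 19.3, 79.4]
ee_rot: [0.214, -3.126, -0.002]
wrist_force: [-2.0, 0.4, -2.0]
grip_width: 75.0
```

```bash
python3 snap.py 7 wrist side scene;python3 -c "
import cv2;i=cv2.imread('pics/scene7.png')[150:250,250:410];cv2.imwrite('pics/s7z.png',cv2.resize(i,None,fx=5,fy=5,interpolation=2))"
```

```text
time_s 6.783
tool_pos [554.875  19.149  84.248]
ee_rot [-0.214  3.134 -0.   ]
wrist_force [ 0.906 -0.092 -0.108]
grip_width 75.024
joint_positions [-0.062  0.066  1.989 -0.     1.087 -1.77 ]
```

View pics/wrist7.png

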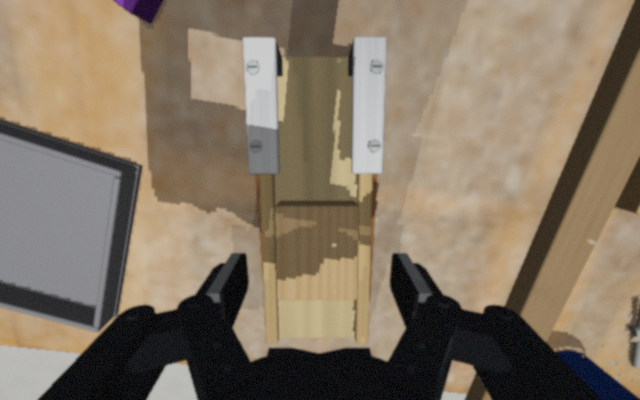

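View pics/s7z.png

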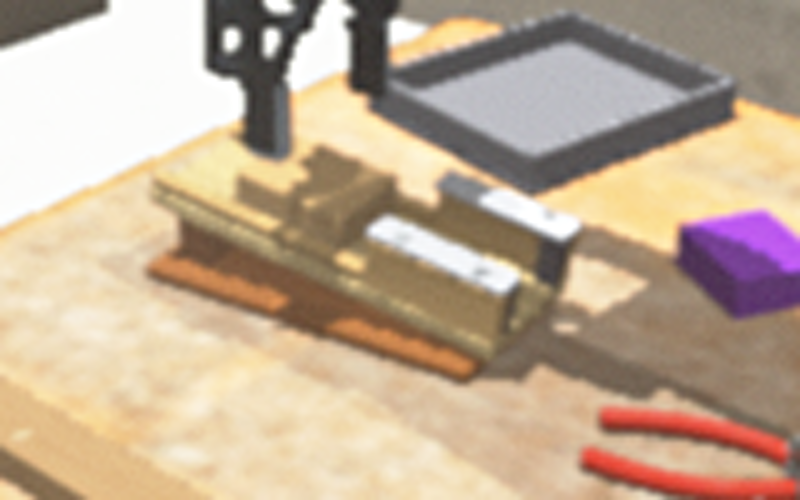

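In the wrist view the blank spans columns 277–357, centred between the fingers (about 319). I'll descend and grip.

>>> servo_tool([
  [0,0,-12],
  [0,0,-10],
  [0,0,-6],
  [0,0,-3],
  [0,0,0],
  [0,0,0],
], turn=[0,0,0,0,0,0])

```text
time_s: 7.28
tool_pos: [554.7, 19.2, 52.6]
ee_rot: [0.214, -3.134, -0.0]
wrist_force: [0.2, 0.1, 0.2]
grip_width: 75.2
```

>>> servo_tool([
  [0,0,0],
  [0,0,0],
  [0,0,0],
  [0,0,0],
  [0,0,0],
  [0,0,0],
], turn=[0,0,0,0,0,0], claw=40, force=40)

```text
time_s: 7.78
tool_pos: [555.5, 19.2, 53.7]
ee_rot: [-0.214, 3.133, -0.0]
wrist_force: [0.4, 0.2, 4.7]
grip_width: 49.1
```

>>> servo_tool([
  [0,0,3],
  [0,0,5],
  [0,0,8],
  [0,0,10],
  [0,0,14],
  [0,0,16],
  [0,0,16],
  [0,0,0],
], turn=[0,0,0,0,0,0,0,0])

```text
time_s: 8.45
tool_pos: [557.4, 19.1, 129.6]
ee_rot: [-0.214, 3.127, -0.002]
wrist_force: [0.5, -0.2, 0.4]
grip_width: 49.1
```

```bash
python3 snap.py 8 side scene;python3 -c "
import cv2;i=cv2.imread('pics/scene8.png')[110:230,250:410];cv2.imwrite('pics/s8z.png',cv2.resize(i,None,fx=5,fy=5,interpolation=2))"
```

```text
time_s 8.55
tool_pos [555.365  19.163 125.911]
ee_rot [-2.140e-01  3.132e+00 -1.000e-03]
wrist_force [-0.638  0.105 -0.43 ]
grip_width 48.846
joint_positions [-0.062  0.014  1.964 -0.     1.161 -1.769]
```

View pics/s8z.png

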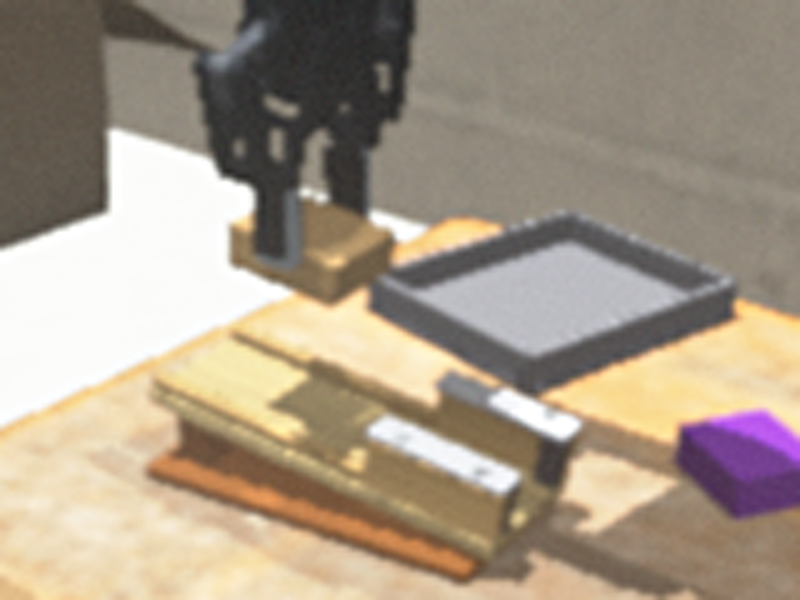

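The blank is held firmly (49 mm opening) and well above the chute. I'll carry it to the tray.

>>> servo_tool([
  [3,-20,0],
  [3,-30,0],
  [4,-34,0],
  [4,-34,0],
  [4,-34,0],
  [4,-34,0],
  [3,-28,0],
  [1,-14,0],
], turn=[-2.5,-2.5,-2.5,-2.5,-2.5,-2.5,-2.5,-2.5])

```text
time_s: 9.22
tool_pos: [580.1, -211.6, 123.3]
ee_rot: [-0.341, -3.121, 0.0]
wrist_force: [-0.4, -0.0, 0.3]
grip_width: 48.8
```

>>> servo_tool([
  [0,0,0],
  [0,0,-15],
  [0,0,-25],
  [0,0,-25],
  [0,0,-15],
  [0,0,-8],
  [0,0,-4],
  [0,0,0],
], turn=[0,0,0,0,0,0,0,0])

```text
time_s: 9.88
tool_pos: [580.2, -207.7, 31.8]
ee_rot: [-0.331, -3.122, -0.001]
wrist_force: [0.2, -0.3, -1.3]
grip_width: 49.2
```

```bash
python3 snap.py 9 side scene wrist;python3 -c "
import cv2;i=cv2.imread('pics/scene9.png')[110:230,280:440];cv2.imwrite('pics/s9z.png',cv2.resize(i,None,fx=5,fy=5,interpolation=2))"
```

```text
time_s 10.033
tool_pos [ 581.819 -208.928   34.307]
ee_rot [ 3.320e-01  3.122e+00 -1.000e-03]
wrist_force [-0.39  -0.866 -0.295]
grip_width 48.517
joint_positions [-0.432  0.26   1.865  0.     1.014 -1.79 ]
```

View pics/s9z.png

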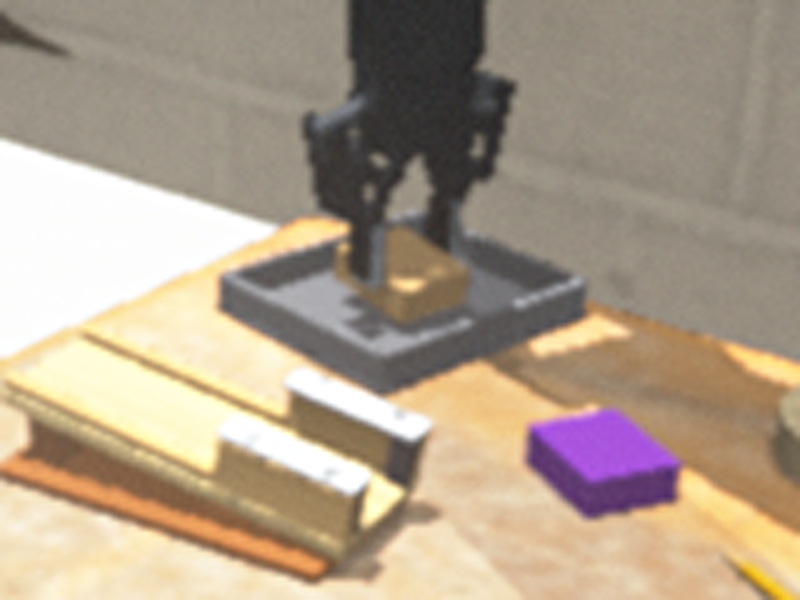

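View pics/wrist9.png

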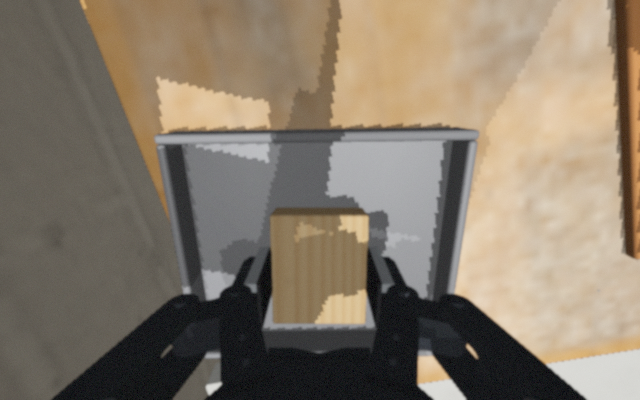

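The wrist view shows the blank centred in the tray, whose walls span columns 160–477, and square to it. I'll lower it until it touches.

>>> servo_tool([
  [0,0,-3],
  [0,0,-3],
  [0,0,-2],
  [0,0,-2],
  [0,0,-1],
  [0,0,0],
], turn=[0,0,0,0,0,0], force=20)

```text
time_s: 10.53
tool_pos: [582.9, -209.4, 25.0]
ee_rot: [0.333, 3.12, -0.001]
wrist_force: [-0.6, 2.2, 10.4]
grip_width: 48.7
```

Contact gives 10 N, so the low end touches. I'll ease down slightly and release.

>>> servo_tool([
  [0,0,-1],
  [0,0,-1],
  [0,0,0],
  [0,0,0],
], turn=[0,0,0,0])

```text
time_s: 10.87
tool_pos: [583.9, -209.7, 23.9]
ee_rot: [0.333, 3.118, -0.002]
wrist_force: [1.3, 1.4, 12.6]
grip_width: 48.9
```

>>> servo_tool([
  [0,0,0],
  [0,0,0],
  [0,0,0],
  [0,0,0],
  [0,0,0],
  [0,0,0],
], turn=[0,0,0,0,0,0], claw=62)

```text
time_s: 11.37
tool_pos: [580.4, -208.7, 19.3]
ee_rot: [-0.333, -3.123, -0.0]
wrist_force: [-1.1, -0.0, 0.1]
grip_width: 62.2
```

>>> servo_tool([
  [0,0,5],
  [0,0,15],
  [0,0,25],
  [0,0,30],
  [0,0,30],
  [0,0,30],
  [0,0,15],
  [0,0,0],
], turn=[0,0,0,0,0,0,0,0])

```text
time_s: 12.03
tool_pos: [583.5, -210.0, 176.0]
ee_rot: [0.332, 3.115, -0.005]
wrist_force: [0.4, -0.8, 0.4]
grip_width: 62.1
```

```bash
python3 snap.py 10 side scene wrist;python3 - <<'E'
from h import *
p,d,z,R=ld('wrist10'); W=pts(z,R,d)
cv2.imwrite('pics/s10z.png',cv2.resize(cv2.imread('pics/scene10.png')[110:230,280:440],None,fx=5,fy=5,interpolation=2))
m=(d>0)&(abs(W[...,2]-27)<5)&(W[...,0]>530)&(W[...,0]<635)&(W[...,1]>-260)&(W[...,1]<-155)
hsv=cv2.cvtColor(p,cv2.COLOR_RGB2HSV); m&=hsv[...,1]>60
m=cv2.morphologyEx(m.astype(np.uint8),cv2.MORPH_OPEN,np.ones((3,3)))>0
q=W[m]; A=np.c_[q[:,:2],np.ones(len(q))]; print(len(q),q.mean(0),cv2.minAreaRect(q[:,:2].astype(np.float32)),np.linalg.lstsq(A,q[:,2],rcond=None)[0])
E
```

```text
time_s 12.183
tool_pos [ 580.123 -208.498  168.662]
ee_rot [-3.330e-01 -3.122e+00 -1.000e-03]
wrist_force [ 0.015 -0.236 -0.716]
grip_width 62.327
joint_positions [-0.432  0.105  1.792 -0.     1.246 -1.79 ]
2700 [ 582.76055091 -208.92267747   26.42877142] ((584.1704711914062, -209.61367797851562), (49.313899993896484, 58.921897888183594), 77.86570739746094) [ 6.03899783e-03 -1.69695933e-03  2.25549484e+01]
```

View pics/wrist10.png

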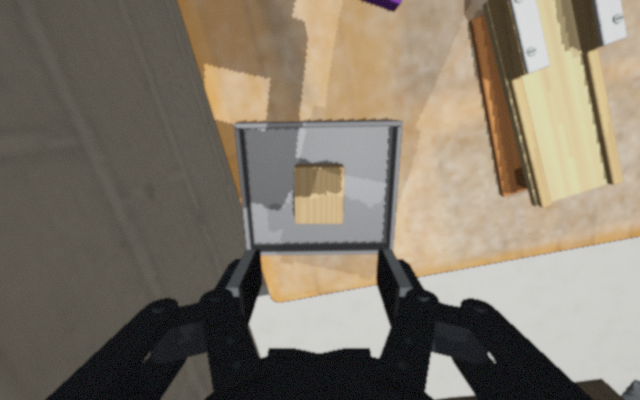

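View pics/s10z.png

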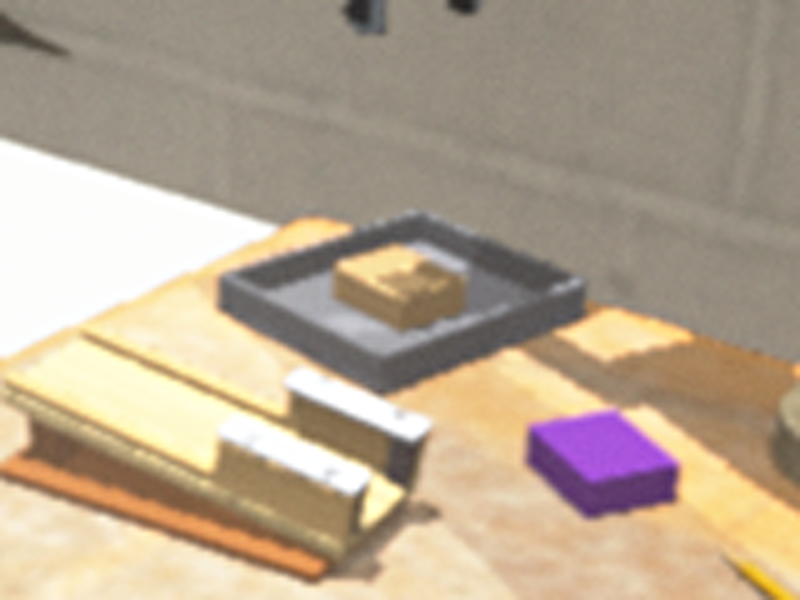

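The blank lies flat in the middle of the tray, with its top at z = 26.4 mm (27 expected), a tilt under 0.5° and the arm clear. I'm handing in.

```bash
python3 -c "
from cell import r
print(r.sign_off())"
```

```text
the job is handed in; nothing more can be done
None
```

The blank is out of the chute and lying flat, same side up, in the middle of the grey reject tray. I handed the job in at about 12.2 s of the 51 s; hand-in gives no verdict.

- **Push:** With the fingers shut I went in at the mouth and slid the blank up the chute to about y = +18 mm. That is clear of the rails.
- **Lift and place:** I gripped it across its 50 mm (the opening read 49 mm), lifted it straight up, turned it 20° to match the tray, and set it down. The highest wrist force I saw was about 13 N.
- **Last checks:** The blank's top is at z = 26.4 mm (27 expected) and its tilt is under 0.5°. Its centre is within about 5 mm of the tray's centre, and the gripper is clear above it.
- **Spare offcut:** I never went near it, but I did not measure it again at the end.
- **Disagreements:** The wrist and side views differed by 2–5 mm on the slot's centre line, so I steered between them. The wrist depth also put the mouth about 6 mm farther uphill than the side view did. Neither caused trouble in the push.

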